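Check the airlock's inner door, then open the outer one

TASK

Take a sample lock on the lab bench into use: first make sure by touch that its inner door, the vertical sliding gate under the gas pipe, is shut, pressing firmly down on the top of its pull with the fingertips until it is fully home. Only then swing the sloping outer door up by its bar handle until it stands wide open, at least 60 degrees from shut, let go of it, and leave the inner door shut and the other things on the bench where they are.

Things in the scene. Friction and masses are not known exactly. Their poses are not given: they have to be found in the camera images.
- airlock: Fixed assembly: aluminium pass box 170 long x 220 wide on the robot's side, joined to a clear purge chamber (220 long x 340 wide x 165 high) on the far side. Origin on the bench at the middle of the slot between the two, where the inner door slides; x points from pass box to chamber, away from the robot, y to the left, z up.
- pipe_mid (a point): Middle of a fixed steel gas pipe, 24 thick, running along the airlock's y (290 long, then bent back and down to the chamber at y +-150). Its axis is at airlock x = 0, z = 287 mm; its underside is 70 mm above the shut pull right over it, so the pull must be reached with the tool leaning, from the robot's side.
- inner_pull (a point): Centre of the flat top of the black flat pull on top of the inner door's aluminium gate: 20 (x) x 100 (y) x 12 thick, moves with the gate. That top is 205 mm above the bench when the inner door is shut.
- inner_door (a joint): How far the inner door (gate) is raised, in m: 0 fully shut, up to 0.045. It starts somewhere from shut to 20 mm raised. It stays where it is left by friction; about 2 to 3 N downwards on the pull slides it down, and when fully shut it stops hard.
- outer_door (a joint): Opening angle of the outer door, rad: 0 shut, 1.5 the stop. A clear panel in a black frame, 150 long x 220 wide, lying when shut on the pass box's slope (38 degrees from level, low side to the robot), hinged along its upper edge; the lower edge swings up. The stiff hinge holds it wherever it is left; up to 8 N at the handle moves it.
- outer_handle (a point): Middle of the outer door's bar handle, on the bar's axis: a round steel bar 12 thick, 130 long along the airlock's y, 44 mm off the underside plane (36 mm off the door's outer face), standing on two end posts, 125 mm from the hinge line along the door. Moves with the door.
- outer_hinge (a point): Middle of the outer door's hinge axis, which runs along the airlock's y; at x = -52, z = 150 mm of the airlock. Fixed.
- jar: Bystander: clear jar with black cap, 60 across x 100 high; origin under its centre.
- screwdriver: Bystander: screwdriver lying on the bench beside the airlock.
- fitting: Bystander: brass fitting 32 across x 40 high standing on the purge chamber's top; origin under its centre.
- controller: Bystander: open black box with a circuit board, 120 x 90 x 45; origin under its centre.
- wrench: Bystander: wrench lying on the bench.
- tissue_box: Bystander: cardboard box 120 x 220 x 90; origin under its centre.
- beaker: Bystander: glass beaker 70 across x 90 high; origin under its centre.

How it is judged (in metres and radians):
On the way:
1. with the outer door still shut, the fingers press on the inner door with over 3 N and the inner door is fully shut (within 3 mm) (contact force between the fingers and inner_door above 3 N and value of joint inner_door below 0.003 m and value of joint outer_door below 0.08 rad), for 0.2 s.
At the end, for the whole second after the job is handed in: The outer door stands open by more than 1.03 rad (59 degrees) and at rest, and the inner door is within 3 mm of fully shut (value of joint outer_door above 1.03 rad and value of joint inner_door below 0.003 m and velocity of joint outer_door between -0.05 and 0.05 rad/s); the robot touches nothing.
It fails at once if the outer door is open (over 0.08 rad) while the inner door is not shut (over 4 mm) (value of joint outer_door above 0.08 rad and value of joint inner_door above 0.004 m).
It fails at once if a bystander is moved by more than 30 mm (distance of any of jar, screwdriver, fitting, controller, wrench, tissue_box, beaker from where it was at the start of the episode above 0.03 m).
It also fails if it takes over 59 s, if anything falls off the work surface, if the arm or the gripper's body presses on something with over 40 N, if the wrist force passes 120 N, or if a joint passes its speed limit or range.

ROBOT

A 6-joint arm with a two-finger parallel gripper is mounted at the origin on the work surface. World frame = base frame: x ahead of the robot, y to its left, z up, the work surface at z = 0. Lengths are in mm, angles in rad, forces in N, time in s.
With the tool pointing down it reaches from about 275 to 750 mm from the base axis. Payload 10.2 kg.
Tool frame: the origin (TCP) lies midway between the tips of the shut fingers; the grasp point (between the pads) lies 19 mm behind it; z points along the fingers, y is the line along which they close (so a half turn about z gives the same grasp; the last joint's range is limited). The gripper opens to 85 mm and grips with 20 to 120 N. Pads are 22 mm wide; open, the fingers measure 114 mm over their backs; the gripper's body (76 mm by 85 mm) begins 54 mm behind the grasp point. The pads swing forward as they close: fully open they stand 13 mm farther back than shut.
Start: joints at [0.956, 0.313, 1.498, -0, 1.331, -0.223], TCP at [200.486, 485.218, 231.294] pointing down, gripper open.
Joint ranges: [-2.94, 2.94], [-0.97, 2.17], [0.19, 2.56], [-1.23, 4.37], [0.02, 3.11], [-2.88, 2.88]. Speed limits (rad/s): [2.39, 2.39, 3.01, 3.14, 3.14, 3.14].

INTERFACE

Orientations are given as a unit quaternion [w, x, y, z].
In Python, from rig import sense, capture, finish_job, find_in, place_of gives the robot as it stands. The module is installed in compiled form; this text tells all that it offers.
- The arm moves only by the shell command python3 -m jog 'ROWS' [FORCE]. ROWS is JSON, a list of rows, each an object of numbers: "tx", "ty", "tz": the shift along the tool's x, y, z in mm; "ax", "ay", "az": the turn, a rotation vector about the tool's x, y, z in rad; "jaw": the closure, from -1 (fully open) to 1 (shut), so that 0 is half open. In form: [{"tx": .., "ty": .., "tz": .., "ax": .., "ay": .., "az": .., "jaw": ..}, ...]. A call has 1 to 5 rows; each row shifts and turns the commanded pose from where the row before left it, along the tool's axes as they then stand; what a row does not reach is not made up. A row lasts 1/8 s, in which the tool goes at most 62.5 mm and 10.7 degrees, less where a joint would pass 70% of its speed; a pose out of reach is approached as far as the arm can. A call with a gripper value outside its range is refused whole. The fingers move at their own pace and stop on an object; FORCE is the grip in N (left out, the last holds). Time passes only in rows, so rows that do not move let the fingers close. It gives the time, the measured TCP pose, the force, the opening and the grip force at its end, in the units of the state.
- sense(): the state, without advancing time (a new reading comes with each control period).
- capture(name): name is "scene" or "top"; returns a dict with "color" (480x640x3 uint8, red, green, blue), "depth" (480x640 float32, mm along the optical axis (not along the pixel's ray), 0 where there is no reading), "fx", "fy", "cx", "cy" (pixels), "camera_from_world" (4x4, takes a point from world to camera coordinates). Camera axes: x right, y up, looking along -z (the intrinsics and any distortion apply to the point x, -y, -z); pixel columns grow to the right and rows downward; lengths in mm; the calibration is good to about 2 mm. A picture is of the moment at which its call begins.
- finish_job(): hands the job in; it is judged then, once.
Trained networks look in the newest picture that a camera, given by its name, has taken for a name from the list of things; names that differ only in an ending like _2 or _b are one class to them, and where a whole thing is asked for, a point or a joint stands for the part that bears it (a point fixed in the world has none). Each returns a list of dicts, best first, with "conf" (0 to 1); they miss things now and then, are a little off and sometimes report something else, mostly with a low value. They report only what shows in the picture. A call takes as long as a camera call.
- find_in(query, camera): "centre" ([column, row] in pixels, amid what is visible of it).
- place_of(query, camera): "centre" ([column, row] in pixels: a listed point, or the origin of a listed thing).
The state is a dict: "time_s": time; "joints": joint angles; "dq": joint speeds; "tau": joint torques, N m; "eef_pos": TCP position; "ee_rot": TCP orientation; "force": force on the tool from outside, world axes, zero at the start; "wrist_torque": the same for the moment, N m; "grip_width": opening from 0.0 (shut) to 1.0 (fully open); "grip_force": force on a finger pad.
Only numpy, scipy, OpenCV 4.12 (cv2) and the standard library are available. Lean on these libraries where they do the work, as an engineer would, in place of code of your own. Each camera call takes 0.05 s, during which the arm holds its last target. There are 200 camera calls.

## Working session

There is one attempt and no reset: what is moved stays moved. The work goes in short steps, Python scripts to look and compute and a shell command to move; the robot and the scene stay as the last step left them, time stands still between calls to the robot, and variables do not carry over. Pictures are saved under pics/ and viewed, at most 10 in all, crops included, and the job is handed in when it is done.

```bash
mkdir -p pics
cat > h.py <<'E'
import numpy as np, cv2
from rig import *
from scipy.spatial.transform import Rotation as R
def ray(c,px):
    T=np.linalg.inv(c["camera_from_world"]); u,v=px
    d=np.array([(u-c["cx"])/c["fx"],-(v-c["cy"])/c["fy"],-1.])
    return T[:3,3],T[:3,:3]@d
def at_depth(c,px):
    u,v=int(round(px[0])),int(round(px[1])); w=c["depth"][max(v-2,0):v+3,max(u-2,0):u+3]; w=w[w>0]
    if not len(w): return None
    o,d=ray(c,px); return o+d*np.median(w)
def at_z(c,px,z):
    o,d=ray(c,px); return o+d*(z-o[2])/d[2]
E
python3 - <<'E'
from h import *
np.set_printoptions(precision=1,suppress=True)
for n in("scene","top"):
    c=capture(n); cv2.imwrite(f"pics/{n}0.png",c["color"][:,:,::-1])
    print(n,ray(c,(320,240)))
    for q in "airlock pipe_mid inner_pull outer_handle outer_hinge jar screwdriver fitting controller wrench tissue_box beaker".split():
        for r in place_of(q,n)[:2]:
            print(q,round(r["conf"],2),np.array(r["centre"]),at_depth(c,r["centre"]),at_z(c,r["centre"],{"pipe_mid":287,"inner_pull":205,"outer_hinge":150}.get(q,0)))
s=sense();print(s["ee_rot"],s["eef_pos"],s["time_s"])
E
```

```text
scene (array([1511. , -339.4, 1151.6]), array([-0.7,  0.2, -0.7]))
airlock 0.29 [321.4 264. ] [646.5 -57.9 221.6] [440.6   9.2   0. ]
pipe_mid 0.69 [320.2 243.1] [647.7 -60.  294.9] [639.8 -57.4 287. ]
inner_pull 0.86 [324.  261.6] [640.7 -49.  221.4] [625.4 -43.8 205. ]
outer_handle 0.72 [312.3 247.6] [649.2 -80.6 288.1] [361.7   5.8   0. ]
outer_hinge 0.59 [319.1 267.6] [649.1 -65.  213.7] [590.6 -46.3 150. ]
jar 0.63 [377.3 276.7] [690.1  77.6 169.5] [548.5 149.5   0. ]
screwdriver 0.51 [250.9 296.3] [ 498.9 -226.8    5.2] [ 494.3 -226.3    0. ]
fitting 0.47 [296.9 310.5] [ 736.1 -151.3  182.2] [ 590.5 -115.9    0. ]
controller 0.87 [208.3 259.3] [ 324.2 -316.9   23.1] [ 300.  -316.4    0. ]
wrench 0.57 [405.8 213.1] [315.4 355.9   5.1] [310.1 359.    0. ]
tissue_box 0.83 [477.2 241.8] [586.7 451.6  79.8] [517.8 510.5   0. ]
tissue_box 0.3 [403.9 210.4] [300.4 356.    5.3] [294.8 359.2   0. ]
beaker 0.8 [146.7 351.7] [ 611.8 -526.5   29. ] [ 588.5 -531.3    0. ]
top (array([ 287. ,   23.8, 1364.8]), array([ 0.2, -0. , -1. ]))
pipe_mid 0.8 [353.3 186.1] [644.3 -56.6 297. ] [647.6 -
[... 346 characters left out ...]
58.5   0. ]
screwdriver 0.82 [401.2 269.9] [ 500.8 -205.     1.1] [ 501.  -205.1    0. ]
screwdriver 0.4 [341.4 223.9] [594.2 -35.6 152. ] [632.7 -43.    0. ]
fitting 0.54 [404.4 269.5] [ 499.9 -211.6   13.5] [ 502.1 -214.     0. ]
fitting 0.51 [382.3 172.6] [ 718.1 -138.5  180.5] [ 783.8 -163.3    0. ]
controller 0.62 [442.1 340.6] [ 309.4 -299.7   25.3] [ 309.8 -305.8    0. ]
wrench 0.81 [193.6 340.2] [316.3 354.9   5.1] [316.4 356.1   0. ]
tissue_box 0.58 [136.6 270.6] [490.5 488.3  90.2] [504.9 521.2   0. ]
beaker 0.81 [518.3 238.2] [ 570.9 -504.7   76.5] [ 587.7 -536.1    0. ]
beaker 0.44 [346.2 228.2] [583.  -47.3 152.3] [620.2 -56.3   0. ]
[-0.   0.2  1.   0. ] [200.5 485.2 231.3] 1.3
```

View pics/scene0.png

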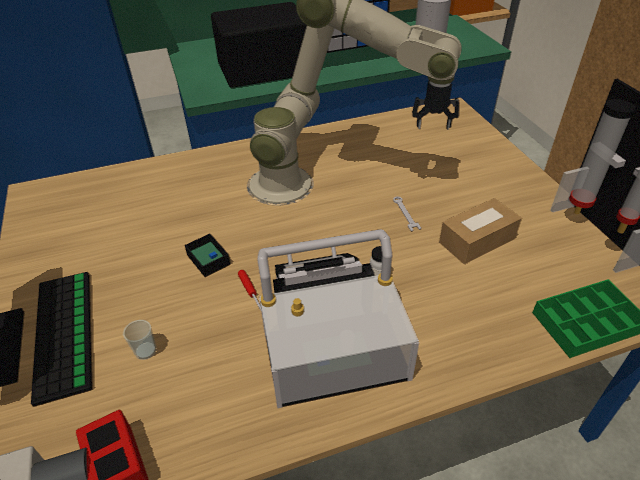

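View pics/top0.png

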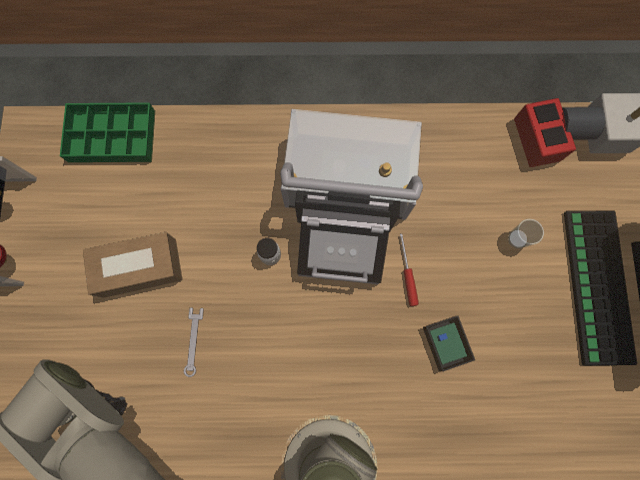

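The scene view shows the airlock mid-bench, with its pipe at about (325,243) and the pull just behind it at (324,262). In the top view the bar handle is at (338,276), the hinge at (344,222) and the pipe at (350,187), with the jar to the left at (268,252) and the screwdriver to the right at (408,275). The pull's depth gives z≈222, so the gate is about 17 mm raised.

```bash
cat >> h.py <<'E'
def frame(lean,roll,yaw):
    """tool z leans 'lean' deg from down towards airlock +x; roll deg about tool z (0: tool y along -airlock y)"""
    l=np.radians(lean); B=R.from_euler('z',yaw,degrees=True)
    z=np.array([np.sin(l),0,-np.cos(l)]); y=np.array([0,-1.,0]); x=np.cross(y,z)
    return B*R.from_matrix(np.c_[x,y,z])*R.from_euler('z',roll,degrees=True)
def cur():
    s=sense(); q=s["ee_rot"]; return np.array(s["eef_pos"]),R.from_quat([q[1],q[2],q[3],q[0]]),s
def plan(p1,R1,n=None,p0=None,R0=None):
    if p0 is None: p0,R0,_=cur()
    rv=(R0.inv()*R1).as_rotvec(); d=np.asarray(p1)-p0
    n=n or int(np.ceil(max(np.linalg.norm(d)/58,np.degrees(np.linalg.norm(rv))/10.2,1)))
    print("n",n,"turn/row",np.round(rv/n,3),"total deg",np.degrees(np.linalg.norm(rv)).round(1))
    for i in range(n): print(np.round((R0*R.from_rotvec(rv*i/n)).inv().apply(d/n),1).tolist())
E
python3 - <<'E'
from h import *
np.set_printoptions(precision=1,suppress=True)
c=capture("top"); v,u=np.mgrid[0:480,0:640]; D=c["depth"].astype(float)
T=np.linalg.inv(c["camera_from_world"])
P=np.stack([(u-c["cx"])/c["fx"]*D,-(v-c["cy"])/c["fy"]*D,-D],-1)@T[:3,:3].T+T[:3,3]
def fit(name,m,z0,z1):
    m=m&(P[...,2]>z0)&(P[...,2]<z1)&(D>0); q=P[m]; 
    l=cv2.fitLine(q[:,:2].astype(np.float32),cv2.DIST_HUBER,0,.01,.01).ravel()
    t=(q[:,:2]-l[2:])@l[:2]; print(name,m.sum(),"centre",q.mean(0),"mid",l[2:]+l[:2]*(t.min()+t.max())/2,"len",np.ptp(t),"yaw",np.degrees(np.arctan(-l[0]/l[1])),"zmed",np.median(q[:,2]),"zmax",q[:,2].max())
near=(P[...,0]>400)&(P[...,0]<760)&(P[...,1]>-250)&(P[...,1]<150)
fit("pipe",near,288,310)
fit("pull",near&(P[...,0]>610)&(P[...,0]<690)&(abs(P[...,1]+57)<55),200,235)
fit("handle",near&(P[...,0]<490),104,125)
s=sense();print(s["joints"])
E
```

```text
pipe 1585 centre [644.4 -50.5 296.3] mid [642.8 -49.3] len 321.72748711185346 yaw -6.6867046 zmed 296.8307475682741 zmax 304.54784584922027
pull 357 centre [642.5 -51.5 220.9] mid [642.2 -51.4] len 98.00119877911487 yaw -7.379799 zmed 221.248557452672 zmax 229.34484548410478
handle 273 centre [468.  -29.5 112. ] mid [467.6 -29.9] len 140.09053257394854 yaw -6.599415 zmed 111.96136075066374 zmax 119.97055251876009
[ 1.   0.3  1.5  0.   1.3 -0.2]
```

```bash
cat >> h.py <<'E'
O=np.array([644.5,-50.5,0.]); YAW=-6.7
B=R.from_euler('z',YAW,degrees=True)
def W(x,y,z): return O+B.apply([x,y,z])
def A(p): return B.inv().apply(np.asarray(p)-O)
E
python3 - <<'E'
from h import *
p,r,s=cur(); print(s["joints"])
print(r.as_matrix().round(2))
p1=W(-100,0,310)
for roll in(0,180): print(roll); plan(p1,frame(53,roll,YAW))
E
```

```text
[ 9.55602142e-01  3.12884669e-01  1.49768341e+00  8.31910786e-07
  1.33100584e+00 -2.23379224e-01]
[[-0.92  0.38  0.  ]
 [ 0.38  0.92  0.  ]
 [-0.    0.   -1.  ]]
0
n 17 turn/row [-0.076  0.01   0.152] total deg 165.9
[-30.5, -20.7, -4.6]
[-33.2, -15.5, -6.3]
[-35.1, -9.7, -7.7]
[-36.0, -3.7, -8.5]
[-36.0, 2.5, -9.0]
[-35.1, 8.6, -8.9]
[-33.2, 14.4, -8.4]
[-30.5, 19.9, -7.4]
[-27.0, 24.8, -6.0]
[-22.9, 29.0, -4.3]
[-18.2, 32.4, -2.1]
[-13.0, 34.8, 0.2]
[-7.6, 36.3, 2.8]
[-2.1, 36.7, 5.6]
[3.4, 36.1, 8.3]
[8.6, 34.4, 11.1]
[13.6, 31.8, 13.7]
180
n 11 turn/row [-0.012 -0.084 -0.023] total deg 55.1
[-47.2, -32.1, -7.2]
[-46.8, -33.1, -3.6]
[-46.2, -34.2, -0.1]
[-45.3, -35.2, 3.3]
[-44.0, -36.3, 6.6]
[-42.5, -37.4, 9.8]
[-40.7, -38.5, 12.9]
[-38.6, -39.6, 15.7]
[-36.2, -40.7, 18.4]
[-33.6, -41.7, 20.8]
[-30.8, -42.7, 23.0]
```

```bash
python3 -m jog '[{"tx":-47,"ty":-32,"tz":-7,"ax":-0.012,"ay":-0.084,"az":-0.023,"jaw":1},{"tx":-47,"ty":-33,"tz":-4,"ax":-0.012,"ay":-0.084,"az":-0.023,"jaw":1},{"tx":-46,"ty":-34,"tz":0,"ax":-0.012,"ay":-0.084,"az":-0.023,"jaw":1},{"tx":-45,"ty":-35,"tz":3,"ax":-0.012,"ay":-0.084,"az":-0.023,"jaw":1},{"tx":-44,"ty":-36,"tz":7,"ax":-0.012,"ay":-0.084,"az":-0.023,"jaw":1}]'
python3 - <<'E'
from h import *
plan(W(-100,0,310),frame(53,180,YAW)); print(sense()["joints"])
E
```

```text
time_s: 1.98
eef_pos: [357.6, 246.5, 267.7]
ee_rot: [0.212, 0.133, 0.968, -0.011]
force: [0.4, -0.1, 0.3]
grip_width: 0.001
grip_force: 0.0
n 6 turn/row [-0.011 -0.083 -0.023] total deg 29.7
[-42.3, -37.4, 10.1]
[-40.5, -38.5, 13.0]
[-38.4, -39.6, 15.9]
[-36.0, -40.6, 18.5]
[-33.4, -41.6, 20.9]
[-30.6, -42.6, 23.1]
[ 0.48871913 -0.05734288  1.88696419 -0.31587493  0.99479314 -0.67779579]
```

```bash
python3 -m jog '[{"tx":-42,"ty":-37,"tz":10,"ax":-0.011,"ay":-0.083,"az":-0.023,"jaw":1},{"tx":-40,"ty":-38,"tz":13,"ax":-0.011,"ay":-0.083,"az":-0.023,"jaw":1},{"tx":-38,"ty":-40,"tz":16,"ax":-0.011,"ay":-0.083,"az":-0.023,"jaw":1},{"tx":-36,"ty":-41,"tz":18,"ax":-0.011,"ay":-0.083,"az":-0.023,"jaw":1},{"tx":-33,"ty":-42,"tz":21,"ax":-0.011,"ay":-0.083,"az":-0.023,"jaw":1}]'
python3 - <<'E'
from h import *
print("next: ");R1=frame(53,180,YAW);p1=W(-80,0,301)
plan(p1,R1); print("then in");plan(W(5,0,234),R1,3,p1,R1); print(sense()["joints"])
E
```

```text
time_s: 2.6
eef_pos: [503.3, 24.2, 299.0]
ee_rot: [0.396, 0.07, 0.915, -0.021]
force: [0.4, 1.2, -0.9]
grip_width: 0.002
grip_force: 0.0
next: 
n 2 turn/row [-0.005 -0.054 -0.016] total deg 6.5
[-25.3, -27.8, 24.7]
[-23.4, -28.4, 25.8]
then in
n 3 turn/row [0. 0. 0.] total deg 0.0
[0.8, -0.0, 36.1]
[0.8, -0.0, 36.1]
[0.8, -0.0, 36.1]
[-0.21909048 -0.14736115  2.03668578  0.15345982  0.44289117 -1.74723061]
```

```bash
python3 -m jog '[{"tx":-17,"ty":-19,"tz":16,"ax":-0.004,"ay":-0.036,"az":-0.011,"jaw":1},{"tx":-16,"ty":-19,"tz":17,"ax":-0.004,"ay":-0.036,"az":-0.011,"jaw":1},{"tx":-16,"ty":-19,"tz":17,"ax":-0.003,"ay":-0.036,"az":-0.01,"jaw":1},{"jaw":1}]'
python3 - <<'E'
from h import *
R1=frame(53,180,YAW)
plan(W(5,0,234),R1); p,r,s=cur();print(A(p),s["joints"])
c=capture("scene"); cv2.imwrite("pics/s1.png",cv2.resize(c["color"][130:350,200:460,::-1],None,fx=3,fy=2.7)[:600,:780])
E
```

```text
n 4 turn/row [-0.003 -0.027 -0.008] total deg 6.5
[-15.0, -13.6, 39.3]
[-13.8, -13.8, 39.6]
[-12.6, -14.0, 40.0]
[-11.4, -14.2, 40.3]
[-148.90739175   57.72600803  298.99717623] [-0.21909048 -0.14736115  2.03668578  0.15345982  0.44289117 -1.74723061]schema error: expected keys tx, ty, tz, ax, ay, az, jaw
```

View pics/s1.png

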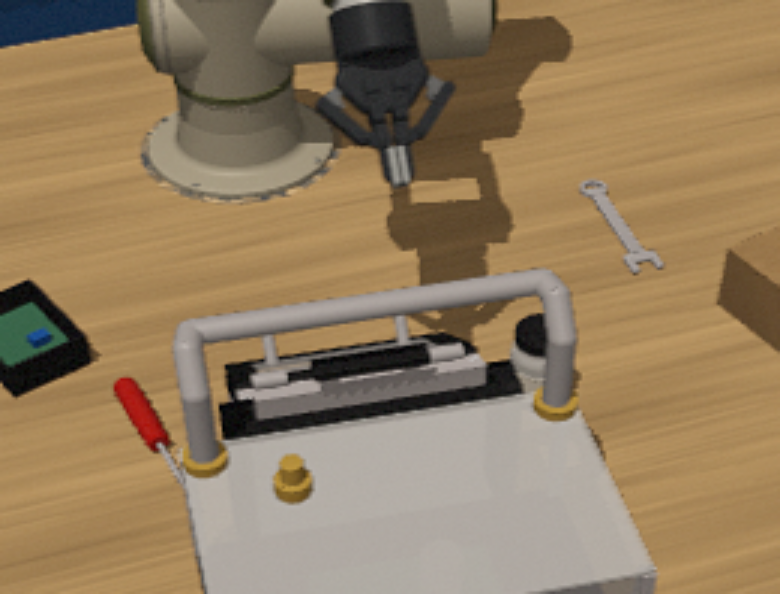

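The crop shows the shut gripper at about (400,170), short of the pipe at (370,300), with the gate and black pull below it at (370,370). The call was refused because every row needs all its keys.

```bash
python3 -m jog '[{"tx":-17,"ty":-19,"tz":16,"ax":-0.004,"ay":-0.036,"az":-0.011,"jaw":1},{"tx":-16,"ty":-19,"tz":17,"ax":-0.004,"ay":-0.036,"az":-0.011,"jaw":1},{"tx":-16,"ty":-19,"tz":17,"ax":-0.003,"ay":-0.036,"az":-0.01,"jaw":1},{"tx":0,"ty":0,"tz":0,"ax":0,"ay":0,"az":0,"jaw":1}]'
python3 - <<'E'
from h import *
R1=frame(53,180,YAW)
plan(W(5,0,234),R1); p,r,s=cur();print(A(p),s["joints"])
E
```

```text
time_s: 3.15
eef_pos: [564.8, -40.6, 300.8]
ee_rot: [0.443, 0.053, 0.895, -0.025]
force: [-0.4, 0.8, -1.4]
grip_width: -0.001
grip_force: 0.0
n 2 turn/row [ 0.001 -0.003 -0.001] total deg 0.3
[0.7, -0.3, 54.2]
[0.9, -0.3, 54.2]
[-80.31007961   0.55038712 300.80841142] [-0.37302318 -0.02241452  1.9758023   0.63513226  0.34861295 -2.33241172]
```

```bash
python3 -m jog '[{"tx":0,"ty":0,"tz":35,"ax":0,"ay":0,"az":0,"jaw":1},{"tx":1,"ty":0,"tz":30,"ax":0,"ay":-0.003,"az":0,"jaw":1},{"tx":1,"ty":0,"tz":25,"ax":0,"ay":-0.003,"az":0,"jaw":1},{"tx":0,"ty":0,"tz":0,"ax":0,"ay":0,"az":0,"jaw":1}]'
python3 - <<'E'
from h import *
R1=frame(53,180,YAW)
plan(W(5,0,234),R1); p,r,s=cur();print(A(p),s["force"])
c=capture("scene"); cv2.imwrite("pics/s2.png",cv2.resize(c["color"][210:300,250:400,::-1],None,fx=5,fy=5,interpolation=cv2.INTER_CUBIC))
E
```

```text
time_s: 3.65
eef_pos: [634.3, -46.5, 244.0]
ee_rot: [0.445, 0.052, 0.894, -0.024]
force: [0.9, 0.1, 0.9]
grip_width: -0.004
grip_force: 0.0
n 1 turn/row [ 0.004 -0.001 -0.   ] total deg 0.2
[-1.4, -2.8, 18.5]
[-10.55879647   2.77601012 244.04620774] [0.88790404 0.07838054 0.9313781 ]
```

View pics/s2.png

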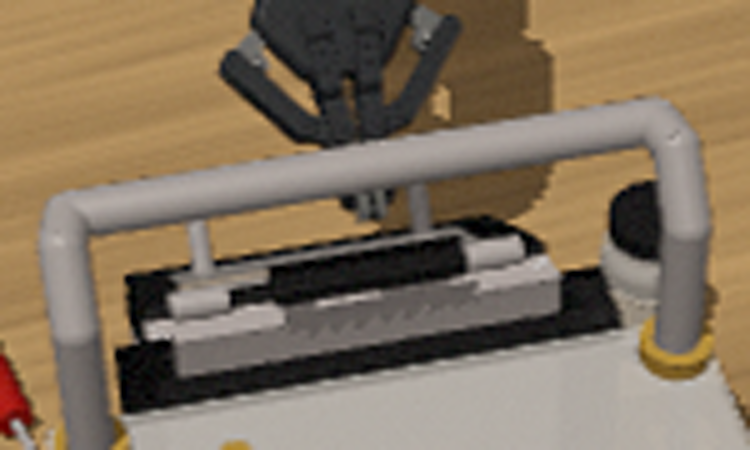

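The fingertips show under the pipe at (370,205), above and just short of the black pull at (370,270), and they are clear of the pipe. Next: the last stretch in, then straight down (tool +x 0.8, +z 0.6).

```bash
python3 -m jog '[{"tx":-2,"ty":-1,"tz":9,"ax":0,"ay":0,"az":0,"jaw":1},{"tx":0,"ty":-1,"tz":9,"ax":0,"ay":0,"az":0,"jaw":1},{"tx":3.2,"ty":0,"tz":2.4,"ax":0,"ay":0,"az":0,"jaw":1},{"tx":3.2,"ty":0,"tz":2.4,"ax":0,"ay":0,"az":0,"jaw":1},{"tx":0,"ty":0,"tz":0,"ax":0,"ay":0,"az":0,"jaw":1}]'
python3 -c "
from h import *
p,r,s=cur();print(A(p),s['force'])"
```

```text
time_s: 4.32
eef_pos: [649.9, -51.3, 228.0]
ee_rot: [0.446, 0.052, 0.893, -0.025]
force: [0.6, -0.9, 0.3]
grip_width: -0.001
grip_force: 0.0
[ 5.40991781e+00 -1.50862961e-01  2.28033765e+02] [ 0.64538738 -0.91651425  0.27618785]
```

```bash
python3 -m jog '[{"tx":3.2,"ty":0,"tz":2.4,"ax":0,"ay":0,"az":0,"jaw":1},{"tx":3.2,"ty":0,"tz":2.4,"ax":0,"ay":0,"az":0,"jaw":1},{"tx":0,"ty":0,"tz":0,"ax":0,"ay":0,"az":0,"jaw":1}]'
python3 -c "
from h import *
p,r,s=cur();print(A(p),s['force'])"
```

```text
time_s: 4.7
eef_pos: [649.8, -51.3, 220.3]
ee_rot: [0.446, 0.052, 0.893, -0.025]
force: [0.7, -0.5, 0.6]
grip_width: 0.003
grip_force: 0.1
[ 5.38461567e+00 -1.36466095e-01  2.20285926e+02] [ 0.68521865 -0.54089338  0.6455256 ]
```

```bash
python3 -m jog '[{"tx":3.2,"ty":0,"tz":2.4,"ax":0,"ay":0,"az":0,"jaw":1},{"tx":3.2,"ty":0,"tz":2.4,"ax":0,"ay":0,"az":0,"jaw":1},{"tx":0,"ty":0,"tz":0,"ax":0,"ay":0,"az":0,"jaw":1}]'
python3 -c "
from h import *
p,r,s=cur();print(A(p),s['force'])"
```

```text
time_s: 5.08
eef_pos: [650.6, -50.7, 214.1]
ee_rot: [0.445, 0.052, 0.894, -0.025]
force: [0.6, -1.1, 0.2]
grip_width: 0.003
grip_force: 0.4
[  6.05172121   0.48168887 214.0985402 ] [ 0.59576256 -1.07840983  0.21843555]
```

```bash
python3 -m jog '[{"tx":1.6,"ty":0,"tz":1.2,"ax":0,"ay":0,"az":0,"jaw":1},{"tx":1.6,"ty":0,"tz":1.2,"ax":0,"ay":0,"az":0,"jaw":1},{"tx":0,"ty":0,"tz":0,"ax":0,"ay":0,"az":0,"jaw":1}]'
python3 - <<'E'
from h import *
p,r,s=cur();print(A(p),s['force'])
c=capture("scene"); cv2.imwrite("pics/s3.png",cv2.resize(c["color"][210:300,250:400,::-1],None,fx=5,fy=5,interpolation=cv2.INTER_CUBIC))
E
```

```text
time_s: 5.45
eef_pos: [651.2, -50.3, 211.8]
ee_rot: [0.444, 0.053, 0.894, -0.026]
force: [-1.9, -1.7, 3.7]
grip_width: 0.001
grip_force: 1.7
[  6.61638334   0.95093602 211.83278514] [-1.89950678 -1.73591546  3.70055104]
```

View pics/s3.png

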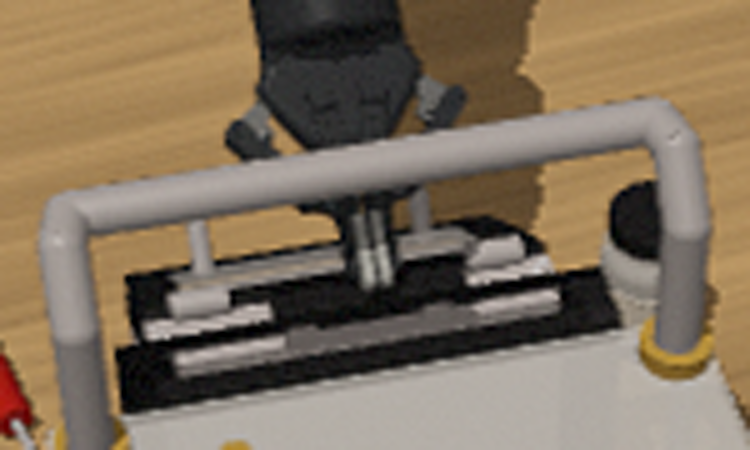

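The gate's face now shows only as a thin strip at (370,335), and the fingertips are on the pull at (375,285), so it has slid down. I'll press firmly to confirm the stop.

```bash
python3 -m jog '[{"tx":1.6,"ty":0,"tz":1.2,"ax":0,"ay":0,"az":0,"jaw":1},{"tx":1.6,"ty":0,"tz":1.2,"ax":0,"ay":0,"az":0,"jaw":1},{"tx":0,"ty":0,"tz":0,"ax":0,"ay":0,"az":0,"jaw":1}]'
python3 -c "
from h import *
p,r,s=cur();print(A(p),s['force'])"
```

```text
time_s: 5.88
eef_pos: [652.4, -50.2, 211.6]
ee_rot: [0.444, 0.053, 0.894, -0.026]
force: [-7.2, -0.7, 14.4]
grip_width: 0.002
grip_force: 6.7
[  7.84508174   1.21616496 211.56941904] [-7.15950812 -0.68460448 14.40911766]
```

```bash
python3 -m jog '[{"tx":1.6,"ty":0,"tz":1.2,"ax":0,"ay":0,"az":0,"jaw":1},{"tx":1.6,"ty":0,"tz":1.2,"ax":0,"ay":0,"az":0,"jaw":1},{"tx":0,"ty":0,"tz":0,"ax":0,"ay":0,"az":0,"jaw":1}]'
python3 -c "
from h import *
p,r,s=cur();print(A(p),s['force'])"
```

```text
time_s: 6.25
eef_pos: [653.8, -50.2, 211.4]
ee_rot: [0.444, 0.053, 0.894, -0.027]
force: [-11.5, -0.1, 22.7]
grip_width: -0.002
grip_force: 11.5
[  9.15300132   1.3724944  211.38406334] [-11.48193564  -0.10836807  22.69294865]
```

The force rises from 4 to 23 N while the height stays at 211.5 mm, so the gate is home. I'll hold briefly, then lift off and back out.

```bash
python3 -m jog '[{"tx":0,"ty":0,"tz":0,"ax":0,"ay":0,"az":0,"jaw":1},{"tx":0,"ty":0,"tz":0,"ax":0,"ay":0,"az":0,"jaw":1},{"tx":-6.4,"ty":0,"tz":-4.8,"ax":0,"ay":0,"az":0,"jaw":1},{"tx":-8,"ty":0,"tz":-6,"ax":0,"ay":0,"az":0,"jaw":1},{"tx":0,"ty":0,"tz":-15,"ax":0,"ay":0,"az":0,"jaw":1}]'
python3 -c "
from h import *
p,r,s=cur();print(A(p),s['force'])"
```

```text
time_s: 6.88
eef_pos: [640.6, -47.8, 233.5]
ee_rot: [0.44, 0.053, 0.896, -0.026]
force: [0.1, -0.2, -0.6]
grip_width: 0.0
grip_force: 0.0
[ -4.2336807    2.22937315 233.48278902] [ 0.09565838 -0.17312347 -0.5616528 ]
```

```bash
python3 -m jog '[{"tx":0,"ty":0,"tz":-35,"ax":0,"ay":0,"az":0,"jaw":1},{"tx":0,"ty":0,"tz":-45,"ax":0,"ay":0,"az":0,"jaw":1},{"tx":0,"ty":0,"tz":0,"ax":0,"ay":0,"az":0,"jaw":1}]'
cat >> h.py <<'E'
def handle(phi,off=0,lean=None,y=0):
    """TCP world position so that grasp point (17 mm behind TCP) is on the bar, backed off by 'off' along tool z"""
    a=np.radians(38-phi); d=np.array([-np.cos(a),0,-np.sin(a)]); n=np.array([-np.sin(a),0,np.cos(a)])
    h=np.array([-52,y,150])+125*d+44*n
    l=np.radians(38-phi if lean is None else lean); z=np.array([np.sin(l),0,-np.cos(l)])
    return W(*(h+(17-off)*z))
E
python3 - <<'E'
from h import *
p,r,s=cur();print(A(p),s['force'],s["joints"])
plan(handle(0,100),frame(38,270,YAW))
c=capture("top")
D=c["depth"].astype(float); r=place_of("inner_pull","top")[:1]; print(r, at_depth(c,r[0]["centre"]) if r else None)
E
```

```text
time_s: 7.25
eef_pos: [576.9, -40.2, 284.5]
ee_rot: [0.442, 0.053, 0.895, -0.026]
force: [0.5, 0.9, 0.4]
grip_width: 0.001
grip_force: 0.0
[-68.34961785   2.34489739 284.45328666] [0.52261367 0.9364769  0.39864102] [-0.35781319  0.02737184  1.9710692   0.67891054  0.30467552 -2.37436146]
n 9 turn/row [0.022 0.022 0.173] total deg 90.9
[20.7, -0.3, -6.6]
[20.4, -4.0, -6.1]
[19.5, -7.6, -5.5]
[18.0, -11.0, -4.9]
[16.0, -14.0, -4.3]
[13.4, -16.7, -3.6]
[10.4, -18.8, -2.9]
[7.0, -20.4, -2.3]
[3.4, -21.3, -1.7]
[{'centre': [350.6, 199.4], 'conf': 0.88}] [641.31785531 -56.22883263 205.56634871]
```

The pull now measures 205.6 mm high, so the gate is shut. On to the handle.

```bash
python3 -m jog '[{"tx":21,"ty":0,"tz":-7,"ax":0.022,"ay":0.022,"az":0.173,"jaw":1},{"tx":20,"ty":-4,"tz":-6,"ax":0.022,"ay":0.022,"az":0.173,"jaw":1},{"tx":20,"ty":-8,"tz":-5,"ax":0.022,"ay":0.022,"az":0.173,"jaw":1},{"tx":18,"ty":-11,"tz":-5,"ax":0.022,"ay":0.022,"az":0.173,"jaw":1},{"tx":16,"ty":-14,"tz":-4,"ax":0.022,"ay":0.022,"az":0.173,"jaw":1}]'
python3 -c "
from h import *
plan(handle(0,100),frame(38,270,YAW));p,r,s=cur();print(A(p),s['joints'])"
```

```text
time_s: 7.98
eef_pos: [488.8, -31.3, 218.6]
ee_rot: [0.357, 0.451, 0.81, 0.117]
force: [-0.4, 0.3, -0.1]
grip_width: 0.001
grip_force: 0.0
n 4 turn/row [0.021 0.022 0.172] total deg 40.1
[12.9, -16.3, -4.3]
[10.0, -18.4, -3.7]
[6.8, -19.9, -3.1]
[3.3, -20.8, -2.6]
[-156.92366051    0.90372793  218.58789644] [-0.37131597 -0.06683817  2.17654171  0.44173504  0.29640528 -1.30087335]
```

```bash
python3 -m jog '[{"tx":13,"ty":-16,"tz":-4,"ax":0.021,"ay":0.022,"az":0.172,"jaw":-0.3},{"tx":10,"ty":-18,"tz":-4,"ax":0.021,"ay":0.022,"az":0.172,"jaw":-0.3},{"tx":7,"ty":-20,"tz":-3,"ax":0.021,"ay":0.022,"az":0.172,"jaw":-0.3},{"tx":3,"ty":-21,"tz":-3,"ax":0.021,"ay":0.022,"az":0.172,"jaw":-0.3},{"tx":0,"ty":0,"tz":0,"ax":0,"ay":0,"az":0,"jaw":-0.3}]'
python3 - <<'E'
from h import *
plan(handle(0,0),frame(38,270,YAW));p,r,s=cur();print(A(p),s['joints'],s["grip_width"])
c=capture("top"); cv2.imwrite("pics/t1.png",cv2.resize(c["color"][160:340,240:460,::-1],None,fx=3,fy=3,interpolation=cv2.INTER_CUBIC))
E
```

```text
time_s: 8.6
eef_pos: [417.4, -24.6, 174.0]
ee_rot: [0.244, 0.704, 0.631, 0.216]
force: [0.5, -0.8, 0.1]
grip_width: 0.65
grip_force: 0.0
n 2 turn/row [ 0.    -0.     0.004] total deg 0.4
[0.4, -0.3, 50.3]
[0.4, -0.3, 50.3]
[-228.60136226   -0.77283087  173.96396158] [-0.48532903 -0.15924372  2.33950627  0.61025073  0.39757131 -0.87510775] 0.6496600595571917
```

View pics/t1.png

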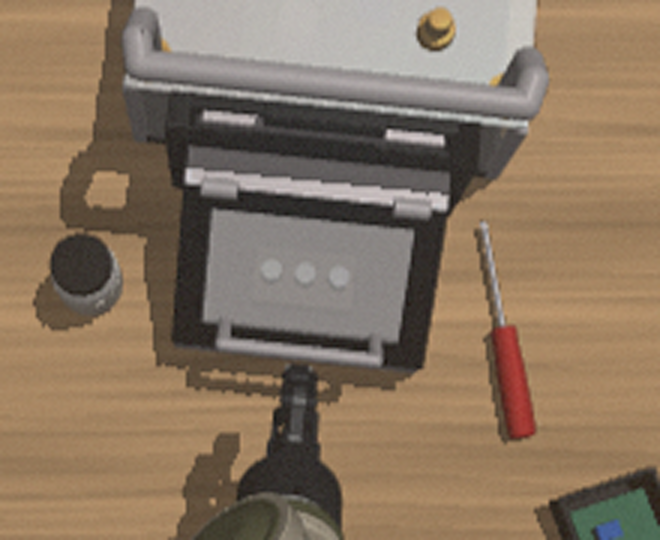

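The top view shows the gripper open and centred on the bar handle, with fingers at (297,375) and bar from (220,345) to (380,355). The jar and screwdriver are clear of it. I'll advance along the tool.

```bash
python3 -m jog '[{"tx":0.5,"ty":0,"tz":40,"ax":0,"ay":0,"az":0.004,"jaw":-0.3},{"tx":0.3,"ty":-0.5,"tz":30,"ax":0,"ay":0,"az":0.004,"jaw":-0.3},{"tx":0,"ty":0,"tz":15,"ax":0,"ay":0,"az":0,"jaw":-0.3},{"tx":0,"ty":0,"tz":0,"ax":0,"ay":0,"az":0,"jaw":-0.3}]'
python3 - <<'E'
from h import *
plan(handle(0,0),frame(38,270,YAW),1);p,r,s=cur();print(A(p),s["force"])
c=capture("scene"); r=place_of("outer_handle","scene"); print(r[:2])
E
```

```text
time_s: 9.15
eef_pos: [470.1, -29.5, 107.0]
ee_rot: [0.243, 0.706, 0.629, 0.217]
force: [0.8, 0.7, -0.1]
grip_width: 0.646
grip_force: 0.0
n 1 turn/row [ 0.001 -0.001  0.002] total deg 0.1
[-0.5, -1.1, 15.3]
[-175.65945585    0.47014711  107.00453989] [ 0.78592948  0.68685153 -0.13462684]
[{'centre': [310.7, 248.3], 'conf': 0.87}]
```

```bash
python3 -m jog '[{"tx":0,"ty":-1,"tz":14,"ax":0,"ay":0,"az":0,"jaw":-0.3},{"tx":0,"ty":0,"tz":0,"ax":0,"ay":0,"az":0,"jaw":1},{"tx":0,"ty":0,"tz":0,"ax":0,"ay":0,"az":0,"jaw":1},{"tx":0,"ty":0,"tz":0,"ax":0,"ay":0,"az":0,"jaw":1},{"tx":0,"ty":0,"tz":0,"ax":0,"ay":0,"az":0,"jaw":1}]' 30
python3 - <<'E'
from h import *
p,r,s=cur();print(A(p),s["force"],s["grip_width"],s["grip_force"])
E
```

```text
time_s: 9.88
eef_pos: [475.0, -30.3, 95.2]
ee_rot: [0.243, 0.707, 0.628, 0.216]
force: [-14.7, -1.6, 1.1]
grip_width: 0.128
grip_force: 30.6
[-170.65836049    0.32118822   95.20101162] [-14.71190832  -1.55418156   1.05695866] 0.1277377034720161 30.63585788011551
```

The bar is held: opening is 11 mm and grip 30 N. Next I'll compute the opening arc, with the tool leaning from 38° to about -10°.

```bash
cat > arc.py <<'E'
from h import *
import sys
def arc(phi0,lean0,phi1,lean1,n):
    ph=np.linspace(phi0,phi1,n+1); le=np.linspace(lean0,lean1,n+1)
    for i in range(n):
        Ra,Rb=frame(le[i],270,YAW),frame(le[i+1],270,YAW)
        d=Ra.inv().apply(handle(ph[i+1],0,le[i+1])-handle(ph[i],0,le[i]))
        print(round(ph[i+1],1),np.round(d,1).tolist(),np.round((Ra.inv()*Rb).as_rotvec(),3).tolist())
def est():
    p,r,s=cur(); z=r.apply([0,0,1]); g=A(p-17*z); v=g-[-52,0,150]
    ang=np.degrees(np.arctan2(v[2],-v[0])); a0=np.degrees(np.arctan2(-77+34.67,98.5+27.1))
    print("phi",round(ang-a0,1),"radius",np.hypot(v[0],v[2]).round(1),"y",g[1].round(1),"lean",np.degrees(np.arctan2(B.inv().apply(z)[0],-z[2])).round(1),"F",np.round(s["force"],1),"grip",s["grip_width"].__round__(3),"q",np.round(s["joints"],2),s["time_s"])
E
python3 -c "
from arc import *
est(); arc(0,38,72,-10,12); print(frame(38,270,YAW).inv().apply(B.apply([-3,0,0])))"
```

```text
phi 0.8 radius 135.6 y 0.3 lean 37.9 F [-14.7  -1.6   1.1] grip 0.128 q [-0.41  0.19  2.29  1.42  0.18 -1.65] 9.875
6.0 [0.0, 4.1, -12.9] [0.07, 0.0, 0.0]
12.0 [0.0, 4.5, -12.7] [0.07, -0.0, 0.0]
18.0 [-0.0, 5.0, -12.5] [0.07, 0.0, -0.0]
24.0 [-0.0, 5.4, -12.2] [0.07, -0.0, -0.0]
30.0 [-0.0, 5.8, -12.0] [0.07, 0.0, -0.0]
36.0 [0.0, 6.2, -11.8] [0.07, -0.0, 0.0]
42.0 [-0.0, 6.6, -11.5] [0.07, 0.0, 0.0]
48.0 [-0.0, 7.0, -11.2] [0.07, -0.0, -0.0]
54.0 [0.0, 7.4, -10.9] [0.07, 0.0, 0.0]
60.0 [0.0, 7.8, -10.6] [0.07, 0.0, 0.0]
66.0 [-0.0, 8.2, -10.3] [0.07, 0.0, 0.0]
72.0 [0.0, 8.5, -10.0] [0.07, -0.0, 0.0]
[ 7.24685760e-16 -2.36403226e+00 -1.84698443e+00]
```

```bash
python3 -m jog '[{"tx":0,"ty":-1.5,"tz":-1.5,"ax":0,"ay":0,"az":0,"jaw":1},{"tx":0,"ty":2,"tz":-6.5,"ax":0.035,"ay":0,"az":0,"jaw":1},{"tx":0,"ty":2,"tz":-6.5,"ax":0.035,"ay":0,"az":0,"jaw":1},{"tx":0,"ty":2,"tz":-6.4,"ax":0.035,"ay":0,"az":0,"jaw":1},{"tx":0,"ty":2.5,"tz":-6.4,"ax":0.035,"ay":0,"az":0,"jaw":1}]' 40
python3 -c "
from arc import *
est()"
```

```text
time_s: 10.5
eef_pos: [467.5, -29.3, 118.7]
ee_rot: [0.199, 0.72, 0.641, 0.179]
force: [2.3, -2.1, -9.2]
grip_width: 0.12
grip_force: 39.4
phi 11.5 radius 136.1 y 0.4 lean 31.0 F [ 2.3 -2.1 -9.2] grip 0.12 q [-0.4   0.12  2.2   0.47  0.33 -0.69] 10.5
```

Tracking well, with about 9 N on the tool. I'll continue the arc.

```bash
python3 -m jog '[{"tx":0,"ty":5,"tz":-12.5,"ax":0.07,"ay":0,"az":0,"jaw":1},{"tx":0,"ty":5.4,"tz":-12.2,"ax":0.07,"ay":0,"az":0,"jaw":1},{"tx":0,"ty":5.8,"tz":-12,"ax":0.07,"ay":0,"az":0,"jaw":1},{"tx":0,"ty":6.2,"tz":-11.8,"ax":0.07,"ay":0,"az":0,"jaw":1}]'
python3 -c "
from arc import *
est()"
```

```text
time_s: 11.0
eef_pos: [467.1, -29.3, 172.3]
ee_rot: [0.096, 0.74, 0.66, 0.087]
force: [5.2, -2.5, -10.2]
grip_width: 0.123
grip_force: 39.4
phi 35.1 radius 136.6 y 0.3 lean 14.9 F [  5.2  -2.5 -10.2] grip 0.123 q [-0.35  0.12  1.94  0.08  0.84 -0.28] 11.0
```

```bash
python3 -m jog '[{"tx":0,"ty":6.6,"tz":-11.5,"ax":0.07,"ay":0,"az":0,"jaw":1},{"tx":0,"ty":7,"tz":-11.2,"ax":0.07,"ay":0,"az":0,"jaw":1},{"tx":0,"ty":7.4,"tz":-10.9,"ax":0.07,"ay":0,"az":0,"jaw":1}]'
python3 -c "
from arc import *
est(); arc(54,2,76,-12,4)"
```

```text
time_s: 11.38
eef_pos: [480.9, -30.9, 209.1]
ee_rot: [0.018, 0.746, 0.665, 0.017]
force: [1.3, -2.8, -10.2]
grip_width: 0.118
grip_force: 39.2
phi 52.4 radius 136.8 y 0.3 lean 2.8 F [  1.3  -2.8 -10.2] grip 0.118 q [-0.31  0.21  1.69  0.01  1.19 -0.2 ] 11.375
59.5 [-0.0, 7.2, -9.8] [0.061, 0.0, -0.0]
65.0 [-0.0, 7.5, -9.5] [0.061, 0.0, 0.0]
70.5 [0.0, 7.8, -9.2] [0.061, 0.0, -0.0]
76.0 [-0.0, 8.1, -8.8] [0.061, 0.0, 0.0]
```

```bash
python3 -m jog '[{"tx":0,"ty":7.2,"tz":-9.8,"ax":0.06,"ay":0,"az":0,"jaw":1},{"tx":0,"ty":7.5,"tz":-9.5,"ax":0.06,"ay":0,"az":0,"jaw":1},{"tx":0,"ty":7.8,"tz":-9.2,"ax":0.06,"ay":0,"az":0,"jaw":1},{"tx":0,"ty":8,"tz":-8.8,"ax":0.06,"ay":0,"az":0,"jaw":1},{"tx":0,"ty":0,"tz":0,"ax":0,"ay":0,"az":0,"jaw":1}]'
python3 - <<'E'
from arc import *
est()
c=capture("scene"); cv2.imwrite("pics/s4.png",cv2.resize(c["color"][150:330,220:440,::-1],None,fx=3,fy=3,interpolation=cv2.INTER_CUBIC))
E
```

```text
time_s: 12.0
eef_pos: [513.3, -34.8, 246.3]
ee_rot: [-0.07, 0.743, 0.662, -0.061]
force: [-3.7, -1.3, 4.6]
grip_width: 0.122
grip_force: 40.1
phi 74.4 radius 136.7 y 0.3 lean -10.7 F [-3.7 -1.3  4.6] grip 0.122 q [-0.28  0.39  1.37 -0.03  1.57 -0.16] 12.0
```

View pics/s4.png

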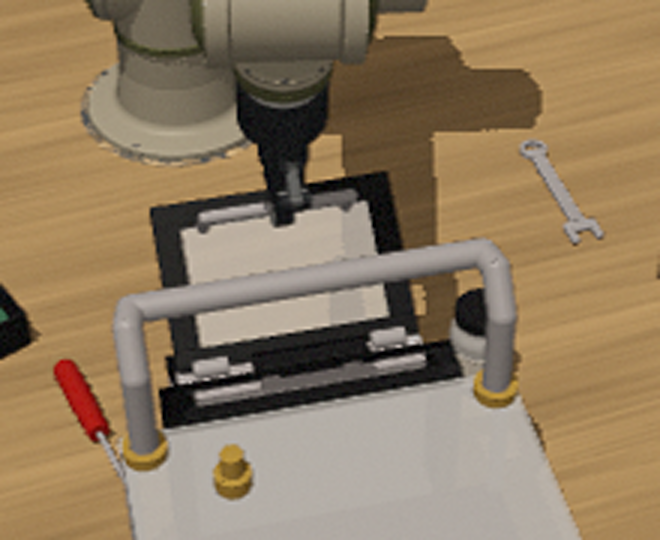

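The door stands open at about 74° with the gripper on its bar at (285,205), and the gate is still low at (310,375). I'll release gently and back off.

```bash
python3 -m jog '[{"tx":0,"ty":0,"tz":0,"ax":0,"ay":0,"az":0,"jaw":0.45},{"tx":0,"ty":0,"tz":0,"ax":0,"ay":0,"az":0,"jaw":0.45},{"tx":0,"ty":0,"tz":-12,"ax":0,"ay":0,"az":0,"jaw":0.45},{"tx":0,"ty":0,"tz":-20,"ax":0,"ay":0,"az":0,"jaw":0.45},{"tx":0,"ty":0,"tz":-30,"ax":0,"ay":0,"az":0,"jaw":0.45}]'
python3 -c "
from arc import *
est()"
```

```text
time_s: 12.68
eef_pos: [525.0, -35.6, 307.5]
ee_rot: [-0.07, 0.743, 0.663, -0.06]
force: [-0.2, -0.1, -0.3]
grip_width: 0.275
grip_force: 0.0
phi 88.1 radius 186.0 y 0.8 lean -10.6 F [-0.2 -0.1 -0.3] grip 0.275 q [-0.28  0.38  1.21 -0.03  1.73 -0.17] 12.675
```

```bash
python3 -m jog '[{"tx":0,"ty":0,"tz":-40,"ax":0,"ay":0,"az":0,"jaw":0.45},{"tx":0,"ty":0,"tz":-40,"ax":0,"ay":0,"az":0,"jaw":0.45},{"tx":0,"ty":0,"tz":0,"ax":0,"ay":0,"az":0,"jaw":0.45},{"tx":0,"ty":0,"tz":0,"ax":0,"ay":0,"az":0,"jaw":0.45}]'
python3 - <<'E'
from arc import *
est()
for n in("scene","top"):
    c=capture(n)
    for q in("outer_handle","inner_pull"):
        for r in place_of(q,n)[:1]:
            w=at_depth(c,r["centre"]); print(n,q,r["conf"],A(w).round(1))
c=capture("scene"); cv2.imwrite("pics/s5.png",cv2.resize(c["color"][150:330,220:440,::-1],None,fx=3,fy=3,interpolation=cv2.INTER_CUBIC))
E
```

```text
time_s: 13.18
eef_pos: [539.4, -37.6, 384.5]
ee_rot: [-0.071, 0.743, 0.663, -0.06]
force: [-0.1, -0.1, 0.0]
grip_width: 0.273
grip_force: 0.0
phi 97.2 radius 256.3 y 0.4 lean -10.6 F [-0.1 -0.1  0. ] grip 0.273 q [-0.27  0.42  0.97 -0.03  1.93 -0.17] 13.175
scene outer_handle 0.83 [-124.7    3.1  261.1]
scene inner_pull 0.84 [ -1.7  -1.7 203.5]
```

View pics/s5.png

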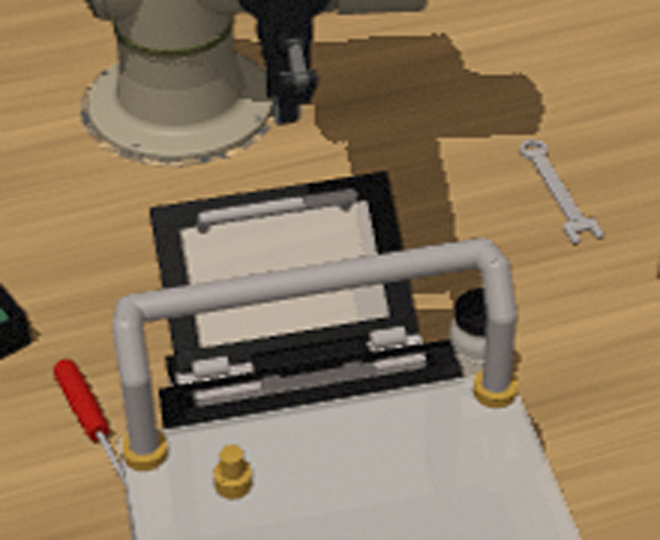

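The door stays open with its bar at (280,210), about 74°. The gate is shut (pull measured at 203.5 mm), the gripper is clear of everything, and the bystanders in view haven't moved. Handing in.

```bash
python3 -c "
from rig import *
print(finish_job())"
```

```text
the job is handed in; nothing more can be done
None
```

The job is handed in, and the hand-in gave no verdict: the inner door was pressed fully shut first (23 N against its stop), then the outer door was opened to about 74° and released, with the gripper clear and nothing in view disturbed.

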